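# Close a hinged casting mould, pin it and keep it pressed shut

## Task

Gently swing the open upper half of the green hinged casting mould down onto the lower half, then take the red-knobbed pin from its wooden stand and push it down through the aligned holes of the two ears. Two sprung bumpers keep the mould ajar, so press the pin's collar down until the mould is fully shut, and finish while still holding the pin and pressing it down: do not let go. Leave the jar, the bowl and the wooden rib where they are.

Things in the scene. Friction and masses are not known exactly. Their poses are not given: they have to be found in the camera images.
- mould: Lower half, fixed: green metal box with white plaster top, 180 x 180 mm, 78 mm high. Origin: centre of its underside, z up. The hinge runs along its x on its +y side; the pin ears (50 mm in x, 46 mm in y) stick out on its -y side, holes at y = -105 mm. Two sprung black bumpers on it hold the upper half ajar.
- lid_hinge (a point): Middle of the upper half's hinge axis (parallel to the mould's x), 95 mm towards +y of the mould's origin, 80 mm above the bench. The upper half is a 10 mm aluminium plate 180 mm wide reaching 180 mm from the hinge, then an ear to 223 mm; on its outer face a plaster dome 146 mm across, 45 mm high, centred 90 mm from the hinge. 0.5 kg.
- lid (a joint): Angle of the upper half (rad): 0 shut and level, 1.57 upright, 1.9 stop, leaning away from the ears. Starts at 1.25 to 1.8. The hinge is stiff and damped: it stays where left while steep, below about 0.8 sinks slowly by itself and rests ajar at about 0.07 on the bumpers, where the pin already passes. Full closing takes about 9 N at the hole; let go, it rises to ajar.
- lid_hole (a point): Centre of the 15.5 mm chamfered through hole in the upper half's ear, in its outer face (the upper one when shut), 200 mm from the hinge axis. The ear is 50 mm wide and 10 mm thick, flush with the plate; shut, its top is 90 mm above the bench. The hinge axis lies in the plane of its inner face.
- base_hole (a point): Centre of the mouth of the 15 mm chamfered through hole in the lower ear (12 mm thick), at its top, 76 mm above the bench, straight under the upper ear's hole when shut. Free space below it down to the bench.
- pin_knob (a point): Loose pin, at first upright in its stand; point on its axis, mid red knob, 27 mm above the collar's underside; z up along the pin. Knob 28 mm across, 43 mm high (top 21 mm above this point); under it a steel collar 36 mm across, 5 mm thick, and a 12 mm steel shank 50 mm long, its last 12 mm tapering to a 4 mm tip. 0.1 kg.
- pin_tip (a point): Lower end of the pin's shank, on its axis, 50 mm below the collar's underside (77 mm below pin_knob); same axes.
- pin_stand: Fixed wooden block 75 x 75 mm, 62 mm high, with a 15.5 mm through hole in which the pin hangs by its collar: lift the pin 55 mm or more to clear it. Origin: centre of its underside.
- glaze_jar: Bystander: jar with blue cap, 64 mm across, 90 mm high. Origin: centre of its underside.
- bisque_bowl: Bystander: terracotta bowl 110 mm across, 50 mm high. Origin: centre of its underside.
- kidney_rib: Bystander: flat wooden rib 100 x 50 x 8 mm lying on the bench. Origin: centre of its underside.
There are look-alikes about, which are no part of the job. What is meant by the part that bears pin_knob is not black or blue, and is the larger of those in its own colour.

How it is judged:
On the way, in this order (a step that is already met when the one before it is completed fails the run):
1. the upper half is down, resting on its bumpers or lower (value of joint lid below 0.12 rad), for 0.3 s.
2. the pin's tip has passed through the upper ear into the lower ear's hole (horizontal distance between pin_tip and base_hole below 0.006 m and angle between the z axis of pin_tip and the z axis of mould, either way round below 0.12 rad and z of pin_tip in the frame of base_hole below -0.008 m and value of joint lid below 0.15 rad), for 0.1 s.
At the end, for the whole second after the job is handed in: Mould shut to 0.018 rad (3.6 mm at the ear); pin through both holes (6 mm of centre, 0.12 rad, tip 30 mm or more below the lower ear's top); it presses on the mould with over 4 N; the robot's fingers still on the pin with over 2 N (value of joint lid below 0.018 rad and horizontal distance between pin_tip and base_hole below 0.006 m and angle between the z axis of pin_tip and the z axis of mould, either way round below 0.12 rad and z of pin_tip in the frame of base_hole below -0.03 m and contact force between pin and mould above 4 N and contact force between the fingers and pin above 2 N); the arm keeps its last pose, push and grip.
It fails at once if the upper half is slammed (faster than 2.5 rad/s) (velocity of joint lid below -2.5 rad/s).
It fails at once if a bystander (jar, bowl or rib) is moved more than 30 mm (distance of any of glaze_jar, bisque_bowl, kidney_rib from where it was at the start of the episode above 0.03 m).
It also fails if it takes over 64 s, if anything falls off the work surface, if the arm or the gripper's body presses on something with over 40 N, if the wrist force passes 120 N, or if a joint passes its speed limit or range.

## Robot

A 7-joint arm with a two-finger parallel gripper is mounted at the origin on the work surface. World frame = base frame: x ahead of the robot, y to its left, z up, the work surface at z = 0. Lengths are in m, angles in rad, forces in N, time in s.
With the tool pointing down it reaches from about 0.425 to 0.875 m from the base axis. Payload 9.9 kg.
Tool frame: the origin (TCP) lies on the centre line of the jaws, within the pads' length; the fingertips stand 14 mm ahead of it and the grasp point (between the pads) lies 5 mm behind it; z points along the fingers, x is the direction in which the jaws open and shut, and the axes are right-handed (so a half turn about z gives the same grasp; the last joint's range is limited). The gripper opens to 85 mm and grips with 20 to 120 N. Pads are 22 mm wide; open, the fingers measure 114 mm over their backs; the gripper's body (76 mm by 85 mm) begins 54 mm behind the grasp point. The pads swing forward as they close: fully open they stand 13 mm farther back than shut.
Start: joints at [1.063, 0.576, 0.025, 1.437, -0.015, 1.129, -0.057], TCP at [0.278, -0.615, 0.245] pointing down, gripper open.
Joint ranges: [-2.76, 2.76], [-0.34, 2.15], [-1.52, 1.57], [0.19, 2.46], [-1.09, 4.23], [0.17, 1.99], [-2.82, 2.82]. Speed limits (rad/s): [2.22, 2.22, 3.01, 3.01, 3.14, 3.14, 3.14].

## Interface

Orientations are given as [roll, pitch, yaw] about the fixed x, y, z axes, in that order (R = Rz(yaw) Ry(pitch) Rx(roll)).
In Python, from bench import status, cams, job gives the robot as it stands.
- The arm moves only by the shell command python3 -m creep 'ROWS' [FORCE]. ROWS is JSON, a list that holds one entry, the list of rows, each a list of 5 numbers: the shift along the tool's x, y, z in mm, then the turn about the tool's z in degrees, then the opening, from -1 (shut) to 1 (fully open). In form: [[[tx, ty, tz, roll, grip], ...]]. A call has 1 to 10 rows; each row shifts and turns the commanded pose from where the row before left it, along the tool's axes as they then stand; what a row does not reach is not made up. A row lasts 1/8 s, in which the tool goes at most 62.5 mm and 10.7 degrees, less where a joint would pass 70% of its speed; a pose out of reach is approached as far as the arm can. A call is refused whole if a number of a shift passes 62.5 or a number of a turn 10.7, either way. A call with a gripper value outside its range is refused whole. The fingers move at their own pace and stop on an object; FORCE is the grip in N (left out, the last holds). Time passes only in rows, so rows that do not move let the fingers close. It gives the time, the measured TCP pose, the force and the opening at its end, in the units of the state.
- status.read_state(): the state, without advancing time (a new reading comes with each control period).
- cams.camera(name): name is "scene" or "top" or "wrist"; returns the picture (480x640x3 uint8, red, green, blue); there is no depth.
- cams.get_calibration(name): a dict with "vertical_fov" (degrees; the focal length in pixels is half the picture's height over the tangent of half this angle, whatever the lens; pixels are square), "cx", "cy" (the principal point, pixels), "rvec" (rotation vector, rad) and "tvec" (3), from world to camera coordinates, as OpenCV has them. Camera axes: x right, y down, z forward; pixel columns grow to the right and rows downward; lengths in m; the calibration is good to about 2 mm. A picture is of the moment at which its call begins: read the wrist's pose just before it. get_calibration takes no time and is no camera call; for the wrist camera it gives the pose at the moment of the call.
- job.sign_off(): hands the job in, once; it reports no verdict.
The state is a dict: "t": time; "joints": joint angles; "joint_velocities": joint speeds; "tau": joint torques, N m; "tcp_pos": TCP position; "tool_rot": TCP orientation; "contact_force": force on the tool from outside, world axes, zero at the start; "moment": the same for the moment, N m; "gripper_width": finger opening in m.
Only numpy, scipy, OpenCV 4.12 (cv2) and the standard library are available. Lean on these libraries where they do the work, as an engineer would, in place of code of your own. Each camera call takes 0.05 s, during which the arm holds its last target. There are 200 camera calls.

## Working session

There is one attempt and no reset: what is moved stays moved. The work goes in short steps, Python scripts to look and compute and a shell command to move; the robot and the scene stay as the last step left them, time stands still between calls to the robot, and variables do not carry over. Pictures are saved under pics/ and viewed, about 8 in all and at most 12, crops included, and the job is handed in when it is done.

```bash
ls; mkdir -p pics; cat > h.py <<'E'
import numpy as np, cv2
from bench import status, cams, job
def snap(n,f):
    c=cams.get_calibration(n); im=cams.camera(n); cv2.imwrite('pics/'+f,im[:,:,::-1]); return im,c
def K(c):
    f=240/np.tan(np.radians(c['vertical_fov'])/2); return np.array([[f,0,c['cx']],[0,f,c['cy']],[0,0,1]])
def ray(c,u,v):
    R=cv2.Rodrigues(np.array(c['rvec'],float))[0]; t=np.array(c['tvec'],float)
    o=-R.T@t; d=R.T@np.linalg.inv(K(c))@[u,v,1]; return o,d
def atz(c,u,v,z):
    o,d=ray(c,u,v); return o+d*(z-o[2])/d[2]
def proj(c,P):
    return cv2.projectPoints(np.array(P,float).reshape(-1,3),np.array(c['rvec'],float),np.array(c['tvec'],float),K(c),None)[0].reshape(-1,2)
E
python3 - <<'E'
from h import *
print(status.read_state())
a,c=snap('top','top0.png');b,d=snap('scene','scene0.png')
print(c,d, cams.get_calibration('wrist'))
E
```

```text
pics
{'t': 0.0, 'joints': array([ 1.06318014,  0.57651826,  0.02485307,  1.43792821, -0.01501049,
        1.12900483, -0.05650341]), 'joint_velocities': array([-2.51698526e-04, -3.85501074e-04,  7.03273857e-04, -1.31397949e-03,
        1.11449155e-04, -5.55181008e-05, -1.16510369e-03]), 'tau': array([-1.24508697e-03, -7.65753579e+01,  2.24952601e+00, -2.85950589e+01,
        1.50294718e-02,  1.28303695e-02,  4.13062276e-05]), 'tcp_pos': array([ 0.27741023, -0.61487536,  0.24444502]), 'tool_rot': array([ 3.14150990e+00,  1.67190981e-03, -1.14696182e+00]), 'contact_force': array([-0.02437241, -0.3326462 ,  0.50686145]), 'moment': array([-0.02342787,  0.02922148,  0.03676176]), 'gripper_width': 0.08543366655433528}
{'vertical_fov': 57.14342592936365, 'cx': 315.8404012727588, 'cy': 245.37039626523767, 'rvec': array([ 2.16295815, -2.13660863,  0.11886272]), 'tvec': array([-0.00871802,  0.57652574,  1.07807307])} {'vertical_fov': 42.78616198596261, 'cx': 318.66044398769907, 'cy': 245.34374657523097, 'rvec': array([ 2.18034193,  0.77850339, -0.36762747]), 'tvec': array([-0.44719684, -0.17756807,  1.5257674 ])} {'vertical_fov': 65.6781061267185, 'cx': 322.8022302353, 'cy': 239.06911531672037, 'rvec': array([-2.39800939,  1.54825283,  0.25722162]), 'tvec': array([-0.67449239, -0.04186977,  0.37944439])}
```

View pics/top0.png

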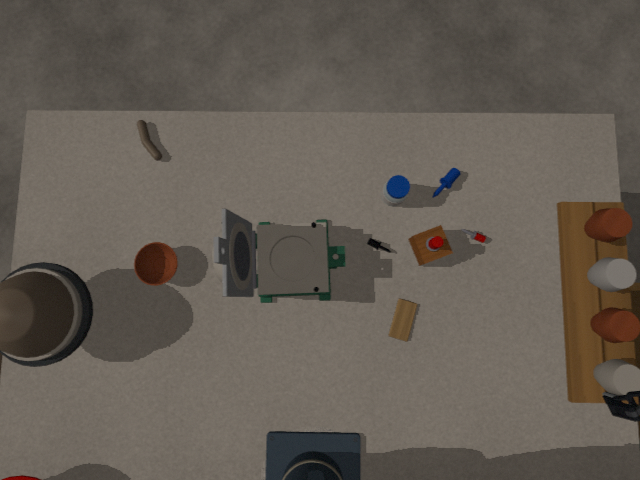

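View pics/scene0.png

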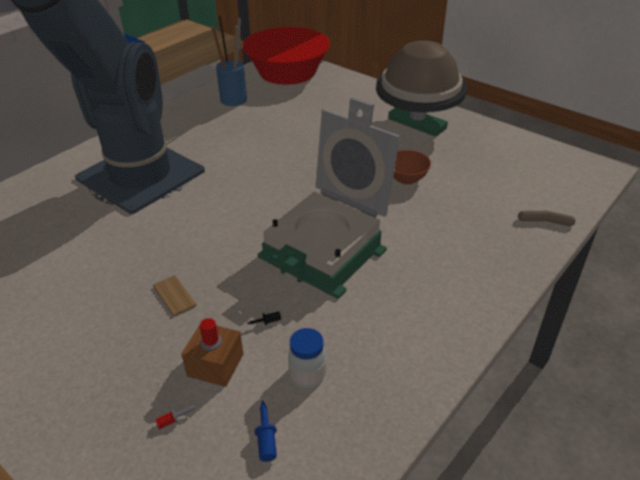

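Top view: mould centre near (292,258), lower ear hole about (337,257), pin knob (436,243) on its stand, jar (397,188), rib (404,320), bowl (155,263). The smaller red, black and blue look-alikes are lying about. Scene view: the lid stands near upright with its hole at about (360,113). Zooming for pixels.

```bash
python3 - <<'E'
from h import *
im=cv2.imread('pics/top0.png');s=cv2.imread('pics/scene0.png')
a=cv2.resize(im[195:305,205:465],None,fx=3,fy=3,interpolation=cv2.INTER_CUBIC)
b=cv2.resize(s[90:300,250:400],None,fx=1.3,fy=1.3,interpolation=cv2.INTER_CUBIC)
o=np.zeros((600,780,3),np.uint8);o[:330]=a;o[330:330+b.shape[0]-3,:b.shape[1]]=b[:-3][:270]
c2=cv2.resize(s[310:390,170:260],None,fx=3,fy=3);o[335:575,300:570]=c2
cv2.imwrite('pics/z1.png',o)
E
```

```text
(no output)
```

View pics/z1.png

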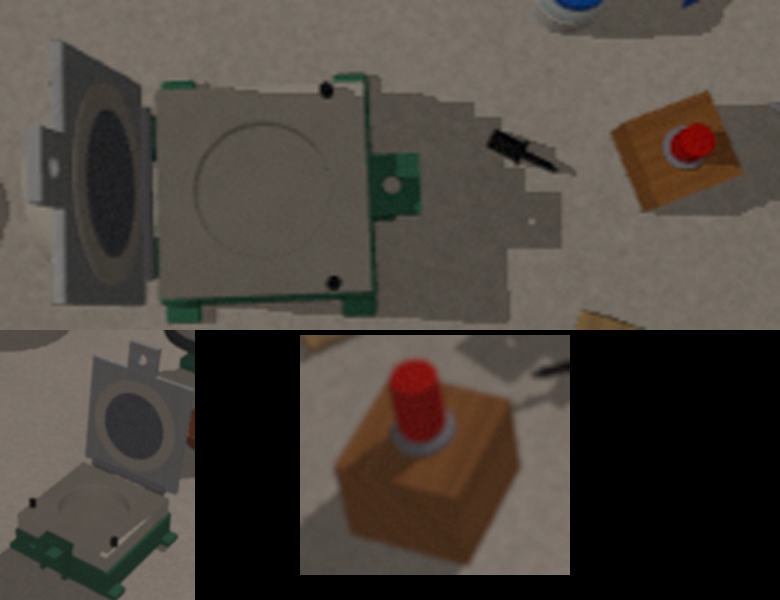

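```bash
python3 - <<'E'
from h import *
from scipy.optimize import least_squares
T=cams.get_calibration('top');S=cams.get_calibration('scene')
def model(p):
    x,y,w,th=p;R=np.array([[np.cos(w),-np.sin(w),0],[np.sin(w),np.cos(w),0],[0,0,1]])
    L=lambda a,r:[a,.095-r*np.cos(th),.08+r*np.sin(th)]
    P=np.array([[0,-.105,.076],L(0,.2),L(.09,.18),L(-.09,.18),[.09,-.09,.078],[-.09,-.09,.078]])
    return P@R.T+[x,y,0]
tp=np.array([[335.5,256.5],[222.9,250.2],[222.9,208.2],[222.9,296.2],[327.3,226],[328.5,292.5]])
sp=np.array([[358.5,113.8],[323,110.8],[398.5,124.6]])
def res(p):
    M=model(p); return np.r_[(proj(T,M)-tp).ravel(),(proj(S,M[1:4])-sp).ravel()]
r=least_squares(res,[.58,.05,0,1.6],loss='soft_l1');print(r.x,r.fun.reshape(-1,2).round(1));print(model(r.x).round(4))
print('base hole',atz(T,335.5,256.5,.076),'knobtop',atz(T,437.8,241.2,.11))
# scene knob top center: crop (415,370)->
print(atz(S,170+115/3,310+33/3,.11))
for n,u,v,z in [('jar',397,187,.09),('rib',404,320,.008),('bowl',155,263,.05)]: print(n,atz(T,u,v,z))
E
```

```text
[0.53915315 0.05685619 0.04055677 1.73002264] [[ -1.    0.6]
 [ -2.6   0.2]
 [  1.2  -0.4]
 [  1.3   0. ]
 [ -0.1  -5.4]
 [  1.    2. ]
 [  0.6  -2.4]
 [ 74.1  24.4]
 [-77.3 -16.8]]
[[ 0.5434 -0.0481  0.076 ]
 [ 0.534   0.1835  0.2775]
 [ 0.6241  0.1839  0.2577]
 [ 0.4442  0.1766  0.2577]
 [ 0.6327 -0.0294  0.078 ]
 [ 0.4529 -0.0367  0.078 ]]
base hole [ 0.54488404 -0.05036071  0.076     ] knobtop [ 0.58044696 -0.28962923  0.11      ]
[ 0.58100155 -0.28421531  0.11      ]
jar [ 0.71555483 -0.19858436  0.09      ]
rib [ 0.39227576 -0.22687942  0.008     ]
bowl [0.52591572 0.3991209  0.05      ]
```

```bash
python3 -m creep '[[[0,0,-22,-10,-1],[0,0,-22,-10,-1],[0,0,-22,-10,-1],[0,0,-22,-10,-1],[0,0,-22,-10,-1],[0,0,-22,-10,-1],[0,0,-10,-10,-1],[0,0,0,0,-1]]]' 40
```

```text
t: 1.1
tcp_pos: [0.2775, -0.6155, 0.3876]
tool_rot: [3.141, -0.001, 0.074]
contact_force: [0.9, -0.0, -1.0]
gripper_width: -0.0002
```

```bash
python3 - <<'E'
from h import *
from scipy.optimize import least_squares
T=cams.get_calibration('top');S=cams.get_calibration('scene')
def model(p):
    x,y,w,th=p;R=np.array([[np.cos(w),-np.sin(w),0],[np.sin(w),np.cos(w),0],[0,0,1]])
    L=lambda a,r:[a,.095-r*np.cos(th),.08+r*np.sin(th)]
    P=np.array([[0,-.105,.076],L(0,.2),L(.09,.18),L(-.09,.18),[.09,-.09,.078],[-.09,-.09,.078]])
    return P@R.T+[x,y,0]
tp=np.array([[335.5,256.5],[222.9,250.2],[222.9,208.2],[222.9,296.2],[327.3,226],[328.5,292.5]])
sp=np.array([[358.5,113.8],[398.5,124.6],[323,110.8]])
def res(p):
    M=model(p); return np.r_[(proj(T,M)-tp).ravel(),(proj(S,M[1:4])-sp).ravel()]
r=least_squares(res,[.58,.05,0,1.6],loss='soft_l1');print(r.x,r.fun.reshape(-1,2).round(1));print(model(r.x).round(4))
E
```

```text
[0.53997876 0.05681035 0.04252605 1.73857999] [[-0.9  0.2]
 [-3.3 -0. ]
 [ 0.4 -0.6]
 [ 0.7 -0.2]
 [-0.1 -5.8]
 [ 1.1  1.6]
 [ 1.3 -2.6]
 [-0.7 10.4]
 [-1.2 -3. ]]
[[ 0.5444 -0.0481  0.076 ]
 [ 0.5345  0.1851  0.2772]
 [ 0.6246  0.1856  0.2575]
 [ 0.4447  0.1779  0.2575]
 [ 0.6337 -0.0293  0.078 ]
 [ 0.4539 -0.0369  0.078 ]]
```

```bash
python3 -m creep '[[[58,-40,0,1.8,-1],[59,-60,0,0,-1],[59,-60,0,0,-1],[59,-60,0,0,-1],[59,-60,0,0,-1],[0,-60,0,0,-1],[0,-60,0,0,-1],[0,-60,0,0,-1],[0,0,0,0,-1]]]'; python3 - <<'E'
from h import *
snap('wrist','w1.png'); print(status.read_state()['tcp_pos'])
E
```

```text
t: 2.22
tcp_pos: [0.486, -0.2053, 0.3874]
tool_rot: [-3.14, -0.0, 0.046]
contact_force: [-0.5, -1.2, 0.1]
gripper_width: -0.0
[ 0.48574043 -0.2085814   0.38716739]
```

View pics/w1.png

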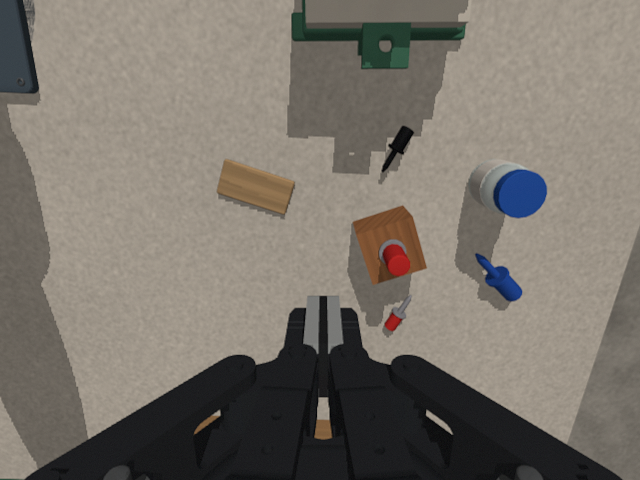

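Wrist view: lower ear hole at (385,46), knob top at (398,263), collar around (393,251), stand corners visible.

```bash
python3 - <<'E'
from h import *
c=cams.get_calibration('wrist'); print(status.read_state()['tcp_pos'])
im=cv2.imread('pics/w1.png'); 
b,g,r=[im[:,:,i].astype(int) for i in range(3)]
m=((r>120)&(g<60)&(b<60)).astype(np.uint8); n,l,s,ce=cv2.connectedComponentsWithStats(m); print([(s[i],ce[i]) for i in range(1,n) if s[i][4]>60])
print('hole',atz(c,385,46,.076)); print('knobtop',atz(c,398,263,.11), 'collar',atz(c,393,252,.067))
print('lower ear corners',atz(c,409,68,.076),atz(c,362,67,.076),'body edge',atz(c,293,38,.06),atz(c,465,37,.06))
E
```

```text
[ 0.48574043 -0.2085814   0.38716739]
[(array([386, 244,  24,  32, 543], dtype=int32), array([397.41804788, 260.29650092])), (array([385, 315,  15,  16, 149], dtype=int32), array([392.16778523, 322.59731544]))]
hole [ 0.54497837 -0.0564401   0.076     ]
knobtop [ 0.57775807 -0.2895998   0.11      ] collar [ 0.57980748 -0.29205252  0.067     ]
lower ear corners [ 0.57290714 -0.0765352   0.076     ] [ 0.52220335 -0.07775695  0.076     ] body edge [ 0.44617775 -0.05048026  0.06      ] [ 0.63357457 -0.04135424  0.06      ]
```

```bash
python3 -m creep '[[[10,-48,0,0,-1],[10,-54,0,0,-1],[10,-54,0,0,-1],[10,-54,0,0,-1],[8,-54,0,0,-1],[8,-54,0,0,-1],[8,-54,0,0,-1],[8,-54,0,0,-1],[0,-54,0,0,-1],[0,0,0,0,-1]]]'; python3 - <<'E'
from h import *
print(status.read_state()['tcp_pos'],status.read_state()['tool_rot'])
E
```

```text
t: 3.52
tcp_pos: [0.5363, 0.2758, 0.3857]
tool_rot: [-3.14, 0.003, 0.046]
contact_force: [-0.4, -0.5, -0.2]
gripper_width: -0.0001
[0.53633823 0.27576312 0.38571517] [-3.13996906e+00  2.74717419e-03  4.56980163e-02]
```

```bash
python3 -m creep '[[[0,0,48,0,-1],[0,0,46,0,-1],[0,25,0,0,-1],[0,20,0,0,-1],[0,15,0,0,-1],[0,15,-2,0,-1],[0,15,-2,0,-1],[0,15,0,0,-1],[0,15,2,0,-1],[0,0,0,0,-1]]]'; python3 - <<'E'
from h import *
s=status.read_state();print(s['tcp_pos'],s['contact_force'])
snap('scene','s2.png')
E
```

```text
t: 4.78
tcp_pos: [0.5422, 0.1502, 0.295]
tool_rot: [3.14, 0.001, 0.041]
contact_force: [0.3, -0.2, -0.2]
gripper_width: -0.0001
[0.54222836 0.15016115 0.29496882] [ 0.2729855  -0.15927032 -0.18819321]
```

View pics/s2.png

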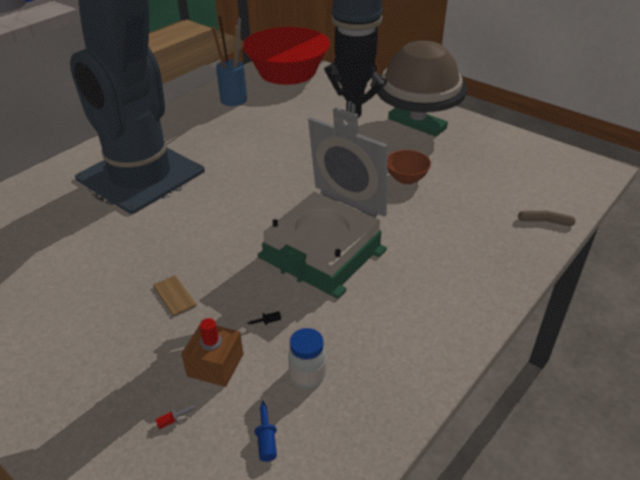

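The fingers are behind the ear and the lid has come forward, its hole now near (346,120). Continuing along the arc.

```bash
python3 -m creep '[[[0,17,3,0,-1],[0,17,4,0,-1],[0,16,4,0,-1],[0,18,8,0,-1],[0,18,8,0,-1],[0,16,12,0,-1],[0,16,12,0,-1],[0,14,14,0,-1],[0,13,15,0,-1],[0,0,0,0,-1]]]'; python3 - <<'E'
from h import *
s=status.read_state();print(s['tcp_pos'],s['contact_force'])
E
```

```text
t: 6.08
tcp_pos: [0.5476, 0.0058, 0.2136]
tool_rot: [3.141, 0.003, 0.042]
contact_force: [0.1, -0.7, 0.5]
gripper_width: -0.0002
[0.5475584  0.00584048 0.213594  ] [ 0.12243483 -0.66065235  0.46933563]
```

```bash
python3 -m creep '[[[0,0,-50,0,-1],[0,0,-50,0,-1],[3,50,0,0,1],[3,50,0,0,1],[3,50,0,0,1],[3,50,0,0,1],[3,50,0,0,1],[3,40,0,0,1],[0,0,0,0,1],[0,0,0,0,1]]]'; python3 - <<'E'
from h import *
s=status.read_state();print(s['tcp_pos'],s['tool_rot'])
w,c=snap('wrist','w3.png');a,d=snap('scene','s3.png')
print(c)
o=cv2.resize(a[80:320,220:420],None,fx=1.5,fy=1.5)
v=np.zeros((480,800,3),np.uint8);v[:,:500]=w[:,130:630];v[:360,500:]=o
cv2.imwrite('pics/c3.png',v[:,:,::-1])
E
```

```text
t: 7.32
tcp_pos: [0.5793, -0.2802, 0.3153]
tool_rot: [-3.14, -0.0, 0.045]
contact_force: [0.0, 0.6, -0.9]
gripper_width: 0.0855
[ 0.57934073 -0.28023043  0.31530582] [-3.14042648e+00 -2.03673541e-04  4.45751941e-02]
{'vertical_fov': 65.6781061267185, 'cx': 322.8022302353, 'cy': 239.06911531672037, 'rvec': array([-2.81265125, -0.06303374, -0.01070334]), 'tvec': array([-0.56621988, -0.3537988 ,  0.34768424])}
```

View pics/c3.png

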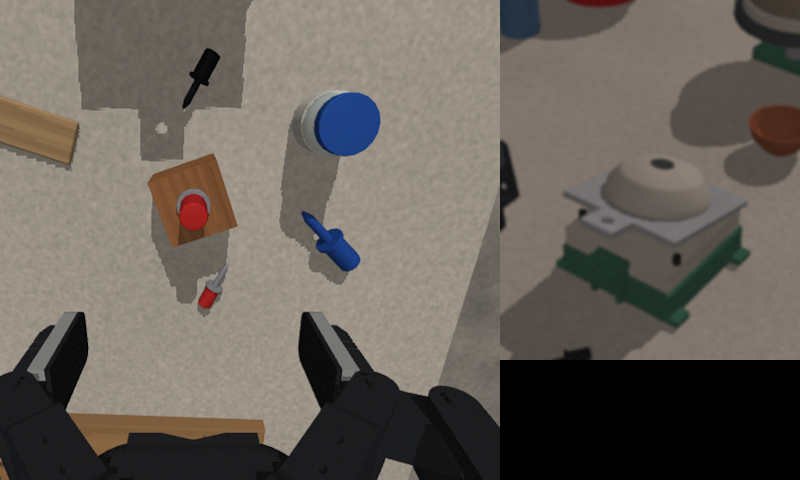

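Wrist view: knob top at (324,213) and stand top corners at about (279,183), (343,155), (367,222). Scene view: the lid is down to about 0.2–0.3 rad and still sinking.

```bash
python3 - <<'E'
from h import *
c=cams.get_calibration('wrist')
im=cv2.imread('pics/w3.png'); b,g,r=[im[:,:,i].astype(int) for i in range(3)]
m=((r>150)&(g<60)&(b<60)).astype(np.uint8); n,l,s,ce=cv2.connectedComponentsWithStats(m); print([(s[i],ce[i]) for i in range(1,n) if s[i][4]>100])
print('knobtop',atz(c,324,213,.11)); P=[atz(c,u,v,.062) for u,v in [(279,183),(343,155),(367,222),(303,246)]]
print(np.round(P,4),'stand ctr diag',(P[0]+P[2])/2)
print('pred hole px',proj(c,[.579,-.29,.067]))
k=atz(c,324,213,.11); S=status.read_state(); d=np.array([k[0],k[1],0])-S['tcp_pos']; w=S['tool_rot'][2]
print('tool mm',1e3*(d[0]*np.cos(w)+d[1]*np.sin(w)),1e3*(d[0]*np.sin(w)-d[1]*np.cos(w)))
E
```

```text
[(array([310, 202,  27,  26, 516], dtype=int32), array([323.20348837, 214.36627907]))]
knobtop [ 0.58082784 -0.28478861  0.11      ]
[[ 0.5337 -0.2677  0.062 ]
 [ 0.5979 -0.2364  0.062 ]
 [ 0.6279 -0.3053  0.062 ]
 [ 0.5605 -0.3356  0.062 ]] stand ctr diag [ 0.58082842 -0.28649574  0.062     ]
pred hole px [[321.86328947 207.16215142]]
tool mm 1.1623715378977026 5.140820869165851
```

```bash
python3 -m creep '[[[1,6,50,0,1],[0,0,50,0,1],[0,0,50,0,1],[0,0,40,0,1],[0,0,25,0,1],[0,0,14,0,1],[0,0,0,0,1],[0,0,0,0,-1],[0,0,0,0,-1],[0,0,0,0,-1]]]' 80;  python3 -m creep '[[[0,0,0,0,-1],[0,0,0,0,-1],[0,0,0,0,-1]]]'; python3 - <<'E'
from h import *
s=status.read_state();print(s['tcp_pos'],s['contact_force'],s['moment'],s['gripper_width'])
E
```

```text
t: 8.68
tcp_pos: [0.5805, -0.2878, 0.087]
tool_rot: [3.141, -0.001, 0.043]
contact_force: [-0.0, 0.0, 0.8]
gripper_width: 0.032
t: 9.05
tcp_pos: [0.5807, -0.2878, 0.0872]
tool_rot: [3.141, -0.001, 0.043]
contact_force: [-1.2, 0.3, 5.6]
gripper_width: 0.0262
[ 0.58067915 -0.2877737   0.08720634] [-1.19991732  0.26458294  5.64052637] [0.06258987 0.20567916 0.00048882] 0.026217716182939357
```

```bash
python3 -m creep '[[[0,0,-15,0,-1],[0,0,-25,0,-1],[0,0,-40,0,-1],[0,0,-40,0,-1],[0,-20,-40,0,-1],[0,-40,0,0,-1],[0,-40,0,0,-1],[0,-30,0,0,-1],[0,0,0,0,-1],[0,0,0,0,-1]]]'; python3 - <<'E'
from h import *
s=status.read_state();print(s['tcp_pos'],s['tool_rot'],s['contact_force'],s['gripper_width'])
w,c=snap('wrist','w4.png');a,d=snap('scene','s4.png')
o=cv2.resize(a[80:320,220:420],None,fx=1.5,fy=1.5)
v=np.zeros((480,800,3),np.uint8);v[:,:500]=w[:,70:570];v[:360,500:]=o
cv2.imwrite('pics/c4.png',v[:,:,::-1])
E
```

```text
t: 10.3
tcp_pos: [0.5746, -0.1583, 0.2468]
tool_rot: [3.141, -0.0, 0.043]
contact_force: [0.0, -0.7, -2.1]
gripper_width: 0.0264
[ 0.57459989 -0.15831228  0.24684483] [ 3.14083404e+00 -2.87819096e-04  4.29886224e-02] [ 0.04688508 -0.65873746 -2.14521612] 0.026437747902301703
```

View pics/c4.png

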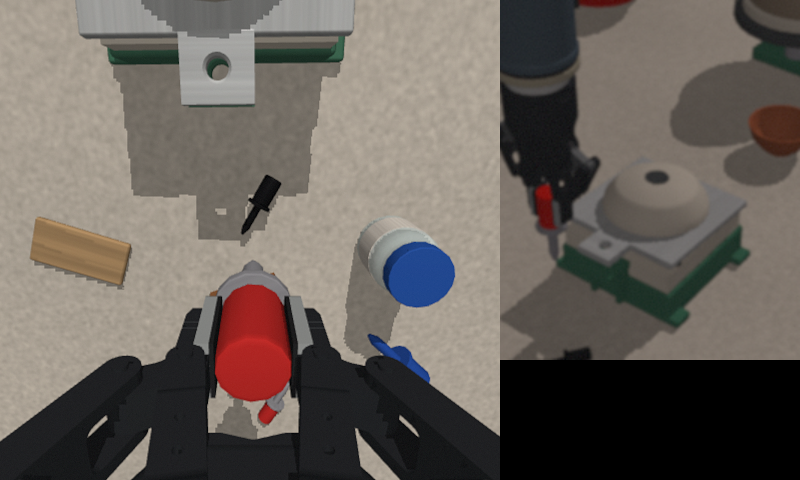

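Wrist view: the knob is between the pads, with its top centred at about (322,368) and the tip emerging at about (323,265). The lid hole is at (287,66) and the lid is ajar.

```bash
python3 - <<'E'
from h import *
c=cams.get_calibration('wrist');S=status.read_state();t=S['tcp_pos'];w=S['tool_rot'][2]
# refine hole: dark blob near (287,66)
im=cv2.imread('pics/w4.png'); 
print('knobtop',atz(c,322.5,369,t[2]+.023),'tip',atz(c,323,264,t[2]-.0745)); print('proj of axis pts at tcp xy', proj(c,[[t[0],t[1],t[2]+.023],[t[0],t[1],t[2]-.022],[t[0],t[1],t[2]-.075]]))
h=atz(c,286.5,66.5,.104);e=[atz(c,u,v,.103) for u,v in [(251,105),(325,104)]]
print('lid hole',h,'ear end',e)
h2=atz(c,291,71,.064);print('thru lower',h2)
cv2.imwrite('pics/z5.png',np.hstack([cv2.resize(im[30:120,240:340],None,fx=4,fy=4,interpolation=2),cv2.resize(im[225:315,270:370],None,fx=4,fy=4,interpolation=2)]))
E
```

```text
knobtop [ 0.57433684 -0.15800175  0.26945295] tip [ 0.574648   -0.16040628  0.17195295]
proj of axis pts at tcp xy [[322.86885557 371.29642151]
 [322.86095329 305.80907194]
 [322.85558816 261.3473617 ]]
lid hole [ 0.54573105 -0.04835268  0.104     ] ear end [array([ 0.52154063, -0.07338771,  0.103     ]), array([ 0.57226252, -0.07061161,  0.103     ])]
thru lower [ 0.54545945 -0.04730229  0.064     ]
```

View pics/z5.png

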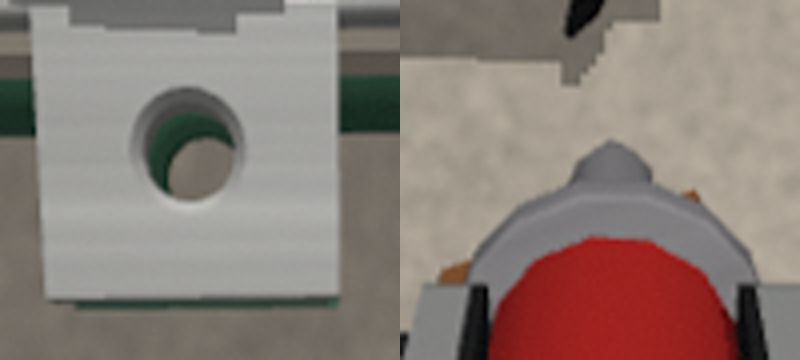

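```bash
python3 -m creep '[[[-8,-37,0,0,-1],[-8,-37,0,0,-1],[-8,-37,0,0,-1],[0,0,20,0,-1],[0,0,20,0,-1],[0,0,14,0,-1],[0,0,0,0,-1],[0,0,0,0,-1]]]'; python3 - <<'E'
from h import *
s=status.read_state();t=s['tcp_pos'];print(t,s['tool_rot'],s['contact_force'],s['gripper_width'])
w,c=snap('wrist','w5.png');a,d=snap('scene','s5.png')
print(proj(d,[[t[0],t[1],t[2]-.075],[.5457,-.0485,.104]]),proj(c,[[t[0],t[1],t[2]-.075],[.5457,-.0485,.104]]))
v=np.hstack([cv2.resize(w[190:390,240:400],None,fx=2.5,fy=2.5),cv2.resize(a[180:280,240:340],None,fx=4,fy=4,interpolation=2)[:,:400].copy() if 0 else cv2.resize(a[170:295,240:340],None,fx=4,fy=4,interpolation=2)])
cv2.imwrite('pics/c5.png',v[:,:,::-1])
E
```

```text
t: 11.4
tcp_pos: [0.5463, -0.048, 0.1928]
tool_rot: [-3.142, -0.001, 0.043]
contact_force: [0.5, -0.6, -1.6]
gripper_width: 0.0264
[ 0.54626228 -0.04802339  0.19281809] [-3.14153480e+00 -6.79177291e-04  4.28168961e-02] [ 0.54282004 -0.60498433 -1.58051847] 0.02640783517166665
[[287.98035698 236.57036367]
 [287.90526376 242.12579593]] [[322.73180926 261.43172079]
 [321.78766465 253.68376959]]
```

View pics/c5.png

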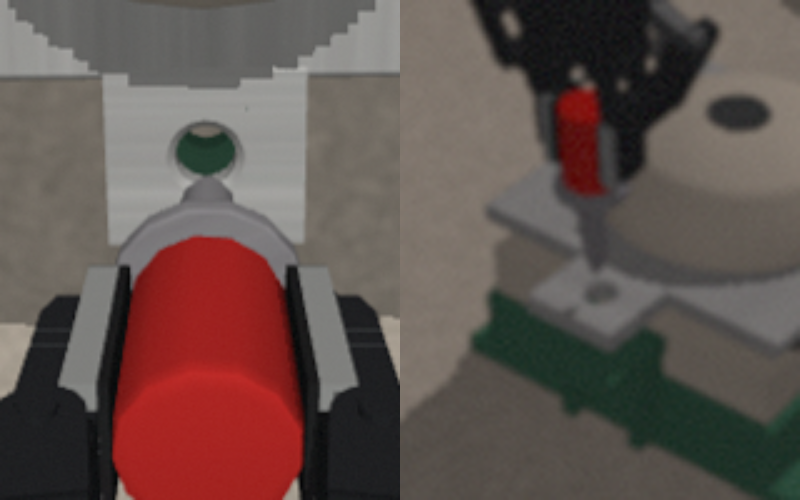

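Wrist crop: the hole is at about (322.4,249.6) and the tip at (323.2,260.8). Scene crop: the tip hangs just above and slightly short of the hole, at (289,238) against (290,243).

```bash
python3 - <<'E'
from h import *
c=cams.get_calibration('wrist');d=cams.get_calibration('scene');t=status.read_state()['tcp_pos']
for z in (.1,.104): print(z,atz(c,322.4,249.6,z),atz(c,322.4,286.8,z))
print('tip',atz(c,323.2,261.5,t[2]-.075))
print(atz(d,290.2-1.3,243-1.4,.104), 'px per 5mm y scene',proj(d,[[.5457,-.0435,.104]]))
E
```

```text
0.1 [ 0.54611853 -0.04721931  0.1       ] [ 0.54723831 -0.07326286  0.1       ]
0.104 [ 0.54605364 -0.04572499  0.104     ] [ 0.54715315 -0.07129693  0.104     ]
tip [ 0.54661799 -0.04793796  0.11801755]
[ 0.54615331 -0.04616558  0.104     ] px per 5mm y scene [[289.65229667 240.7924706 ]]
```

```bash
python3 -m creep '[[[0,-1.5,4,0,-1],[0,0,6,0,-1],[0,0,6,0,-1],[0,0,6,0,-1],[0,0,0,0,-1]]]'; python3 - <<'E'
from h import *
s=status.read_state();print(s['tcp_pos'],s['contact_force'],s['moment'])
E
```

```text
t: 12.12
tcp_pos: [0.5455, -0.0463, 0.1697]
tool_rot: [-3.141, 0.001, 0.043]
contact_force: [0.5, -0.1, -1.6]
gripper_width: 0.0263
[ 0.54547468 -0.04631     0.16966748] [ 0.51350911 -0.13627722 -1.58329914] [ 0.01509064 -0.07452268  0.00634026]
```

```bash
python3 -m creep '[[[0,0,5,0,-1],[0,0,5,0,-1],[0,0,5,0,-1],[0,0,5,0,-1],[0,0,5,0,-1],[0,0,0,0,-1]]]'; python3 - <<'E'
from h import *
s=status.read_state();print(s['tcp_pos'],s['contact_force'],s['moment'])
E
```

```text
t: 12.88
tcp_pos: [0.5455, -0.0463, 0.1448]
tool_rot: [-3.142, 0.001, 0.043]
contact_force: [-0.0, 0.7, -0.9]
gripper_width: 0.0264
[ 0.54554612 -0.04629409  0.1448451 ] [-0.0174808   0.74667916 -0.90273866] [-0.0146907   0.03772993 -0.01788926]
```

```bash
python3 -m creep '[[[0,0,5,0,-1],[0,0,5,0,-1],[0,0,3,0,-1],[0,0,0,0,-1],[0,0,0,0,-1]]]' 110; python3 -m creep '[[[0,0,3,0,-1],[0,0,3,0,-1],[0,0,3,0,-1],[0,0,3,0,-1],[0,0,0,0,-1],[0,0,0,0,-1]]]'
```

```text
t: 13.5
tcp_pos: [0.5457, -0.0464, 0.1323]
tool_rot: [3.142, 0.0, 0.043]
contact_force: [-1.0, -1.9, -1.8]
gripper_width: 0.0257
t: 14.25
tcp_pos: [0.546, -0.0463, 0.1202]
tool_rot: [-3.142, -0.0, 0.043]
contact_force: [2.1, -2.3, 1.6]
gripper_width: 0.0255
```

```bash
for i in 1; do python3 -m creep '[[[0,0,2,0,-1],[0,0,0,0,-1],[0,0,0,0,-1]]]'; python3 -m creep '[[[0,0,2,0,-1],[0,0,0,0,-1],[0,0,0,0,-1]]]'; python3 -m creep '[[[0,0,2,0,-1],[0,0,0,0,-1],[0,0,0,0,-1]]]'; done
```

```text
t: 14.62
tcp_pos: [0.5459, -0.0463, 0.1183]
tool_rot: [3.142, -0.0, 0.043]
contact_force: [1.7, -2.9, 2.7]
gripper_width: 0.0261
t: 15.0
tcp_pos: [0.5459, -0.0463, 0.1164]
tool_rot: [-3.142, -0.0, 0.043]
contact_force: [1.2, -3.4, 3.2]
gripper_width: 0.0258
t: 15.38
tcp_pos: [0.546, -0.0465, 0.1151]
tool_rot: [3.141, -0.001, 0.043]
contact_force: [-1.8, -3.3, 12.9]
gripper_width: 0.0259
```

```bash
python3 -m creep '[[[0,0,2,0,-1],[0,0,0,0,-1],[0,0,0,0,-1]]]'; python3 - <<'E'
from h import *
s=status.read_state();t=s['tcp_pos'];print(t,s['contact_force'])
w,c=snap('wrist','w6.png');a,d=snap('scene','s6.png')
v=np.hstack([cv2.resize(w[130:330,240:400],None,fx=2.5,fy=2.5),cv2.resize(a[170:295,240:340],None,fx=4,fy=4,interpolation=2)])
cv2.imwrite('pics/c6.png',v[:,:,::-1])
E
```

```text
t: 15.75
tcp_pos: [0.546, -0.0465, 0.1148]
tool_rot: [3.14, -0.002, 0.043]
contact_force: [-8.3, -4.0, 35.2]
gripper_width: 0.0261
[ 0.54603816 -0.04651927  0.11475866] [-8.27521032 -3.97391127 35.23278948]
```

View pics/c6.png

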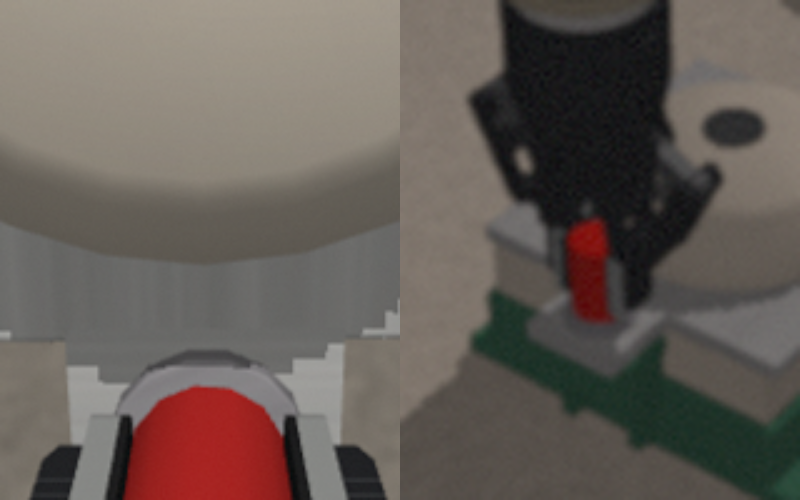

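The lid is flat, the collar is seated and the fingers are still on the knob. The push is stiff at the expected height, so I'll ease it slightly.

```bash
python3 -m creep '[[[0,0,-0.8,0,-1],[0,0,0,0,-1],[0,0,0,0,-1],[0,0,0,0,-1]]]'
```

```text
t: 16.35
tcp_pos: [0.546, -0.0465, 0.1149]
tool_rot: [3.14, -0.001, 0.043]
contact_force: [-4.8, -4.6, 26.8]
gripper_width: 0.0256
```

```bash
python3 -c "
from bench import job,status
s=status.read_state();print(s['tcp_pos'],s['contact_force'],job.sign_off())"
```

```text
the job is handed in; nothing more can be done
[ 0.54598304 -0.04649486  0.11490332] [-4.82912591 -4.57155638 26.83591539] None
```

I swung the lid down onto its bumpers from behind its ear. Then I took the red-knobbed pin from its stand, lowered it through both ears and pressed the collar down. I handed the job in at about 16 s with the pin still gripped and pressed.

**Last checks:**
- **Shut:** the tool stopped hard at a height of 0.1149 m, against the 0.115 m expected with the mould shut. From the grip height that puts the tip about 36 mm below the lower ear's top. The last picture shows the lid level and the collar seated.
- **Push and grip:** the push was about 27 N down, with the grip set to 110 N. There was about 5 N of sideways load along each of x and y.
- **Disagreements:** the gripper read about 26 mm on the 28 mm knob. My estimates of the hole's position along y differed by up to 10 mm between views; the close view settled it, and the pin went in without snagging.
- **Not checked directly:** I had no reading of the lid angle or of the force between the pin and the mould. The arm never worked near the jar, bowl or rib, but I did not re-measure them at the end.

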